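# Hold the reading lens over a glazed test tile

## Task

Lift the white dust cover off the blue glazed tile by its orange bar handle and set it down gently and upright in the middle of the green mat. Then take the reading lens by its black handle and hold it level, centred above the tile, with the lens at the height of the red collar on the focus post; finish there, with the lens still held motionless in the air. Do not knock the post or shift its collar, the tile or the other things on the table.

Things in the scene. Friction and masses are not known exactly. Their poses are not given: they have to be found in the camera images.
- board: fixed square plywood board, 140 x 140 x 8 mm, lying flat on the table; the tile lies near its middle. Origin: centre of its underside (table height).
- tile: loose blue glazed ceramic tile, 60 x 60 x 10 mm, 70 g, lying flat on the board, hidden under the cover at the start. Origin: centre of its underside, z up.
- tile_top (a point): centre of the tile's upper face, 10 mm above its origin, marked by a white dot.
- cover: loose dust cover: a white plastic box open at the bottom, 100 x 100 mm outside, 40 mm high, walls 4 mm, about 180 g, standing on the board over the tile. Origin: centre of its lower edge plane, z up. On top an orange straight bar handle along its x axis: bar 84 mm long, 12 mm wide (in y), 14 mm high, from 63 to 77 mm above the origin, 23 mm clear above the roof, on two posts that leave 64 mm free between them in x.
- cover_handle (a point): middle of the orange bar, where to grip it, 70 mm above the cover's origin; fingers close along the cover's y axis (12 mm).
- mat: fixed green cutting mat, 170 x 170 x 4 mm, flat on the table, left or right of the board; the cover is to stand on it. Origin: centre of its underside (table height); its upper face is 4 mm higher.
- rest: fixed wooden lens rest on the table on the side opposite to the mat: base 130 (x) x 50 x 5 mm with two uprights, 12 mm thick in x, centred 47 mm either side of the middle, tops 26 mm above the table; they carry the lens handle. Origin: centre of the underside.
- lens: loose reading lens, about 150 g, lying level on the rest: a straight black handle along its x axis, 110 mm long (x -55 to +55 mm), 18 mm wide (y), 20 mm high, then a short brass neck and a round brass ring with a glass, outer diameter 76 mm, 12 mm thick, centred at x = +105 mm. Origin: underside of the handle at its middle, z up. Its centre of mass lies about 15 mm from the handle's middle towards the glass.
- lens_grip (a point): middle of the black handle, 10 mm above its underside, where to grip it; fingers close along the lens's y axis (18 mm). Between the two uprights 82 mm are free in x.
- lens_center (a point): centre of the glass at half its thickness, 105 mm along the lens's +x axis from lens_grip and at the same height in the lens's frame.
- gauge: fixed focus post beyond the board as seen from the robot, about 160 mm from the board's middle: dark round foot 56 mm across, 12 mm high, steel rod 10 mm across with its top at 231 mm. Origin: centre of the underside.
- collar (a joint): how far the red collar stands up the post, m: 0 is 120 mm above the table, 0.06 is 180 mm. It stays by friction; leave it as found.
- focus_mark (a point): centre of the red collar (28 mm across, 10 mm high) on the post: its height is the height at which the middle of the lens must be held.
- jar: bystander: closed glass jar with a red cap, 64 mm across, 85 mm high. Origin: centre of its underside.
- pinch_pot: bystander: terracotta bowl, 84 mm across, 50 mm high. Origin: centre of its underside.
- clay_block: bystander: beige fired-clay block, 70 x 50 x 35 mm. Origin: centre of its underside.
Not all that is in view belongs to the job. Of the things that look like the board, take the one that is farthest to the robot's left at the start.

How it is judged:
On the way, in this order (a step that is already met when the one before it is completed fails the run):
1. the cover is lifted clear of the tile in the fingers (z of cover in the frame of board above 0.03 m and contact force between the fingers and cover above 0.5 N), for 0.1 s.
2. the cover stands upright on the green mat, let go (horizontal distance between cover and mat below 0.045 m and z of cover in the frame of mat between 0 and 0.009 m and angle between cover's own z axis and vertical below 0.06 rad and contact force between the fingers and cover below 0.1 N), for 0.2 s.
3. the lens is lifted off its rest in the fingers (z of lens in the frame of rest above 0.045 m and contact force between the fingers and lens above 0.5 N and contact force between lens and rest below 0.1 N), for 0.2 s.
At the end, for the whole second after the job is handed in: Lens held still in the fingers, touching nothing else, its centre within 15 mm sideways of the tile's centre and 8 mm of the collar's height, tilted under 0.12 rad; cover let go, upright on the mat within 45 mm of its centre; tile on the board (all of step 2 and horizontal distance between lens_center and tile_top below 0.015 m and z of lens_center in the frame of focus_mark between -0.008 and 0.008 m and angle between lens's own z axis and vertical below 0.12 rad and linear speed of lens below 0.03 m/s and angular speed of lens below 0.2 rad/s and contact force between the fingers and lens above 1 N and contact force between lens and rest below 0.1 N and contact force between lens and cover below 0.1 N and contact force between lens and gauge below 0.1 N and contact force between lens and tile below 0.1 N and contact force between lens and board below 0.1 N and contact force between lens and mat below 0.1 N and contact force between lens and jar below 0.1 N and contact force between lens and pinch_pot below 0.1 N and contact force between lens and clay_block below 0.1 N and linear speed of cover below 0.02 m/s and horizontal distance between tile and board below 0.035 m and angle between tile's own z axis and vertical below 0.05 rad); the arm keeps its last pose, push and grip.
It fails at once if the tile is shifted by more than 15 mm (distance of tile from where it was at the start of the episode above 0.015 m).
It fails at once if the cover is dropped (falls out of the fingers from more than about 12 mm) (contact force between the fingers and cover below 0.1 N and linear speed of cover above 0.5 m/s).
It fails at once if the red collar is moved by more than 4 mm (distance of focus_mark from where it was at the start of the episode above 0.004 m).
It fails at once if the focus post is pushed (over 10 N) (contact force between any of the arm, the fingers, lens, cover and gauge above 10 N).
It fails at once if a bystander is shifted by more than 25 mm (distance of any of jar, pinch_pot, clay_block from where it was at the start of the episode above 0.025 m).
It also fails if it takes over 51 s, if anything falls off the work surface, if the arm or the gripper's body presses on something with over 40 N, if the wrist force passes 120 N, or if a joint passes its speed limit or range.

## Robot

A 6-joint arm with a two-finger parallel gripper is mounted at the origin on the work surface. World frame = base frame: x ahead of the robot, y to its left, z up, the work surface at z = 0. Lengths are in m, angles in rad, forces in N, time in s.
With the tool pointing down it reaches from about 0.275 to 0.825 m from the base axis. Payload 4.9 kg.
Tool frame: the origin (TCP) lies midway between the tips of the shut fingers; the grasp point (between the pads) lies 19 mm behind it (bot.grip_depth is the distance from the TCP to the grasp point, in m); z points along the fingers, y is the line along which they close (so a half turn about z gives the same grasp; the last joint's range is limited). The gripper opens to 85 mm and grips with 20 to 120 N. Pads are 22 mm wide; open, the fingers measure 114 mm over their backs; the gripper's body (76 mm by 85 mm) begins 54 mm behind the grasp point. The pads swing forward as they close: fully open they stand 13 mm farther back than shut.
Start: joints at [1.011, 0.326, -0.193, 1.052, 0, 1.437], TCP at [0.227, 0.501, 0.231] pointing down, gripper open.
Joint ranges: [-2.65, 2.65], [-0.97, 1.79], [-1.3, 1.35], [-1.93, 2.1], [-1.47, 1.37], [-3.14, 3.14]. Speed limits (rad/s): [2.57, 2.57, 3.14, 3.14, 3.14, 3.14].

## Interface

Orientations are given as a unit quaternion [w, x, y, z].
In Python, from cell import bot gives the robot as it stands. Calls block until the motion is done:
- bot.move_pose(position, orientation): joint-space move of the TCP to a pose.
- bot.move_linear(position, speed=0.15, rotation=None, until_force=None): straight line of the TCP; rotation=None keeps the orientation; speed is the mean speed in m/s. With until_force (N) it stops when the force on the tool has changed by that much, and returns True; else False.
- bot.goto_joints(angles): joint-space move.
- bot.set_gripper(opening, grasp_force=None): opening from 0.0 (shut) to 1.0 (fully open); grasp_force is the grip in N (None keeps the last); returns when the fingers have stopped.
- bot.wait(seconds).
- bot.solve_ik(position, orientation): joint angles nearest the present ones, or None.
- bot.camera(name): name is "side" or "top"; returns the picture (400x640x3 uint8, red, green, blue); there is no depth.
- bot.calibration(name): a dict with "mtx" (3x3 intrinsics, pixels), "extrinsics" (4x4, takes a point from world to camera coordinates). Camera axes: x right, y down, z forward; pixel columns grow to the right and rows downward; lengths in m; the calibration is good to about 2 mm. A picture is of the moment at which its call begins. calibration takes no time and is no camera call.
A pose or a line that the arm cannot do raises bot.PlanningError and nothing moves.
- bot.close_job(): hands the job in; it is judged then, once.
Trained networks look in the newest picture that a camera, given by its name, has taken for a name from the list of things; names that differ only in an ending like _2 or _b are one class to them, and where a whole thing is asked for, a point or a joint stands for the part that bears it (a point fixed in the world has none). Each returns a list of dicts, best first, with "confidence" (0 to 1); they miss things now and then, are a little off and sometimes report something else, mostly with a low value. They report only what shows in the picture. A call takes as long as a camera call. They do not tell look-alikes from the thing itself.
- bot.search_frame(camera, thing): "bbox" ([left, top, width, height] in pixels, round what is visible of it).
Readings, each from a call of its own:
- bot.read_clock(): time.
- bot.read_joint_positions(): joint angles.
- bot.read_joint_vel(): joint speeds.
- bot.read_joint_efforts(): joint torques, N m.
- bot.read_position(): TCP position.
- bot.read_tool_rot(): TCP orientation.
- bot.read_ft_force(): force on the tool from outside, world axes, zero at the start.
- bot.read_moment(): the same for the moment, N m.
- bot.read_gripper_width(): opening from 0.0 (shut) to 1.0 (fully open).
- bot.read_finger_force(): force on a finger pad.
Only numpy, scipy, OpenCV 4.12 (cv2) and the standard library are available. Lean on these libraries where they do the work, as an engineer would, in place of code of your own. Each camera call takes 0.05 s, during which the arm holds its last target. There are 200 camera calls.

## Working session

There is one attempt and no reset: what is moved stays moved. The work goes in short steps, each a Python script; the robot and the scene stay as the last script left them, time stands still between calls to the robot, and variables do not carry over. Pictures are saved under pics/ and viewed, at most 10 in all, crops included, and the job is handed in when it is done.

```bash
mkdir -p pics; ls
cat > h.py <<'E'
from cell import bot
import numpy as np, cv2
def save(c,n):
    im=bot.camera(c); cv2.imwrite(f'pics/{n}.png',cv2.cvtColor(im,cv2.COLOR_RGB2BGR)); return im
def ray(c,u,v):
    k=bot.calibration(c); E=np.array(k['extrinsics']);R,t=E[:3,:3],E[:3,3]
    d=R.T@np.linalg.solve(np.array(k['mtx']),[u,v,1]); return -R.T@t,d
def onz(c,u,v,z):
    o,d=ray(c,u,v); return o+d*(z-o[2])/d[2]
def proj(c,p):
    k=bot.calibration(c); E=np.array(k['extrinsics']); q=np.array(k['mtx'])@(E[:3,:3]@np.array(p)+E[:3,3]); return q[:2]/q[2]
E
python3 - <<'E'
from h import *
for c in('top','side'):
    save(c,c+'0'); print(c,ray(c,320,200))
    for t in('board','cover','cover_handle','mat','rest','lens','lens_grip','lens_center','gauge','focus_mark','jar','pinch_pot','clay_block'):
        print(t,[(np.round(d['bbox']).astype(int).tolist(),round(d['confidence'],2)) for d in bot.search_frame(c,t)[:4]])
E
```

```text
pics
top (array([ 0.42712306, -0.04023631,  1.09614946]), array([ 0.1476602 ,  0.00578797, -0.98915033]))
board [([311, 78, 56, 64], 0.88), ([343, 285, 67, 66], 0.73), ([265, 174, 64, 62], 0.65), ([273, 177, 49, 51], 0.63)]
cover [([272, 123, 8, 17], 0.73), ([270, 178, 50, 49], 0.6), ([158, 193, 75, 72], 0.43)]
cover_handle [([270, 175, 51, 56], 0.79), ([178, 129, 35, 33], 0.25)]
mat [([160, 193, 75, 74], 0.81)]
rest [([401, 199, 34, 52], 0.96), ([270, 176, 50, 54], 0.69)]
lens [([414, 166, 32, 79], 0.71)]
lens_grip [([411, 170, 39, 77], 0.65), ([271, 177, 51, 53], 0.37)]
lens_center [([411, 168, 39, 78], 0.56)]
gauge [([269, 112, 23, 44], 0.92)]
focus_mark []
jar [([178, 129, 35, 32], 0.91)]
pinch_pot [([390, 126, 32, 35], 0.58)]
clay_block [([282, 264, 24, 32], 0.74)]
side (array([ 0.14881169, -0.68735744,  0.66884224]), array([ 0.45092179,  0.68460854, -0.57286278]))
board [([369, 197, 66, 44], 0.78), ([269, 218, 75, 36], 0.7), ([193, 280, 92, 81], 0.69)]
cover [([280, 194, 53, 46], 0.79)]
cover_handle [([279, 192, 53, 48], 0.88)]
mat [([208, 169, 82, 43], 0.81)]
rest [([328, 298, 60, 21], 0.95)]
lens [([328, 274, 94, 36], 0.82)]
lens_grip [([330, 277, 93, 29], 0.7)]
lens_center [([332, 275, 92, 35], 0.91)]
gauge [([336, 130, 20, 75], 0.6)]
focus_mark []
jar [([299, 146, 18, 32], 0.72)]
pinch_pot [([399, 242, 38, 33], 0.85), ([211, 168, 76, 42], 0.21)]
clay_block [([226, 226, 34, 36], 0.71), ([213, 166, 74, 43], 0.52)]
```

```bash
python3 -c "
import cv2
a=cv2.imread('pics/top0.png')[60:360,130:470];cv2.imwrite('pics/t0c.png',cv2.resize(a,None,fx=2,fy=2,interpolation=2)[:600,:800])
a=cv2.imread('pics/side0.png')[100:370,150:480];cv2.imwrite('pics/s0c.png',cv2.resize(a,None,fx=2.2,fy=2.2,interpolation=2))"
```

```text
(no output)
```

View pics/t0c.png

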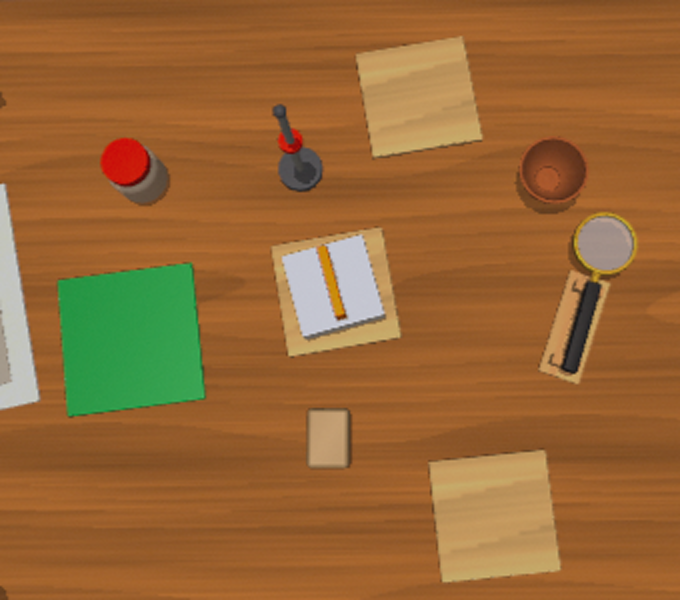

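View pics/s0c.png

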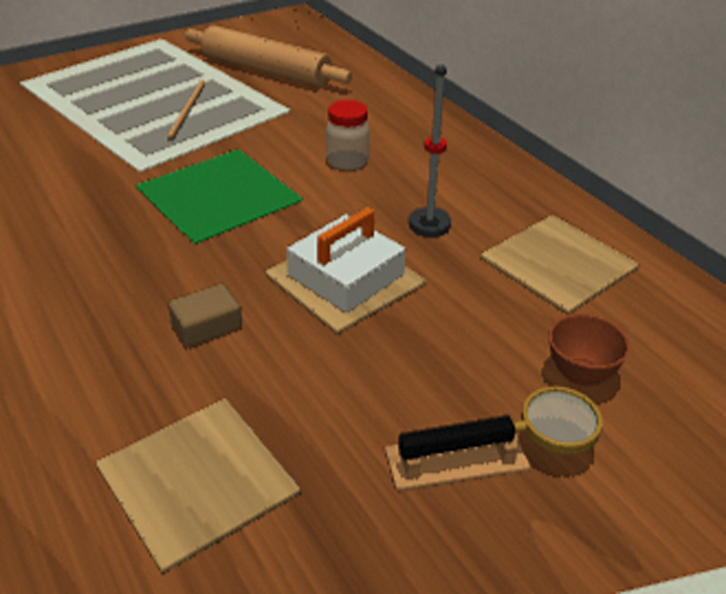

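Top crop (2x, offset 130,60): the cover stands on the left-most board at crop (335,285), with its bar running to (323,245)–(342,318). The mat is at (131,340), the lens handle at (580,328) with its ring at (605,243), and the post foot at (300,168). The side crop shows the red collar at (435,145). I'll now segment by colour and convert to positions.

```bash
cat >> h.py <<'E'
def blob(im,lo,hi,box):
    """largest HSV blob in box l,t,r,b -> contour (full-image px), centroid"""
    l,t,r,b=box; hsv=cv2.cvtColor(np.ascontiguousarray(im[t:b,l:r]),cv2.COLOR_RGB2HSV)
    m=cv2.inRange(hsv,np.array(lo),np.array(hi))
    n,lab,st,ce=cv2.connectedComponentsWithStats(m); i=1+np.argmax(st[1:,4])
    ys,xs=np.nonzero(lab==i); return np.c_[xs+l,ys+t].astype(np.float32), ce[i]+[l,t], st[i,4]
def rect(c,pts,z):
    P=np.array([onz(c,u,v,z)[:2] for u,v in pts]); r=cv2.minAreaRect((P*1000).astype(np.float32)); return P,r
E
python3 - <<'E'
from h import *
L=lambda c:cv2.cvtColor(cv2.imread(f'pics/{c}0.png'),cv2.COLOR_BGR2RGB)
T,S=L('top'),L('side')
def show(n,c,im,lo,hi,box,z):
    p,ce,a=blob(im,lo,hi,box); P,r=rect(c,p,z)
    print(n,c,ce.round(1),a,'mean',P.mean(0).round(4),'rect',np.round(r[0],1),np.round(r[1],1),round(r[2],1)); return ce
show('bar','top',T,(8,150,110),(22,255,255),(270,175,322,232),.085)
cs=show('bar','side',S,(3,150,90),(22,255,255),(285,190,325,222),.078)
show('cover','top',T,(90,0,150),(150,60,255),(265,172,326,235),.048)
show('boardcov','top',T,(0,0,170),(180,110,255),(262,170,334,242),.008)
show('mat','top',T,(40,100,60),(80,255,255),(150,180,240,275),.004)
show('handle','top',T,(0,0,0),(180,255,62),(405,195,435,250),.046)
show('ring','top',T,(0,0,90),(180,120,255),(415,162,450,199),.042)
a=show('collar','top',T,(0,180,120),(5,255,255),(262,115,290,142),.15)
show('foot','top',T,(0,0,0),(180,130,90),(268,130,294,158),.012)
b=show('collar','side',S,(0,180,90),(5,255,255),(336,150,360,180),.15)
o1,d1=ray('top',*a);o2,d2=ray('side',*b)
s=np.linalg.lstsq(np.c_[d1,-d2],o2-o1,rcond=None)[0];p,q=o1+s[0]*d1,o2+s[1]*d2;print('collar',p.round(4),q.round(4))
E
```

```text
bar top [295.1 200. ] 164 mean [0.5792 0.0226] rect [578.7  22.6] [84.9 10.3] 14.4
bar side [303.8 199.1] 680 mean [0.58   0.0439] rect [571.1  24.5] [127.2 104.5] 59.6
cover top [296.  202.5] 1449 mean [0.5788 0.0228] rect [579.6  23.1] [98.3 97.6] 14.5Traceback (most recent call last):
  File "<stdin>", line 10, in <module>
  File "<stdin>", line 5, in show
  File "h.py", line 19, in rect
    P=np.array([onz(c,u,v,z)[:2] for u,v in pts]); r=cv2.minAreaRect((P*1000).astype(np.float32)); return P,r
                ~~~^^^^^^^^^
  File "h.py", line 9, in onz
    o,d=ray(c,u,v); return o+d*(z-o[2])/d[2]
        ~~~^^^^^^^
  File "h.py", line 6, in ray
    k=bot.calibration(c); E=np.array(k['extrinsics']);R,t=E[:3,:3],E[:3,3]
ValueError: time passes only in moves, steps and waits
```

```bash
sed -i "s/^def save/import functools\ncal=functools.lru_cache(None)(lambda c: bot.calibration(c))\ndef save/; s/k=bot.calibration(c)/k=cal(c)/" h.py
python3 - <<'E'
from h import *
L=lambda c:cv2.cvtColor(cv2.imread(f'pics/{c}0.png'),cv2.COLOR_BGR2RGB)
T,S=L('top'),L('side')
def show(n,c,im,lo,hi,box,z):
    p,ce,a=blob(im,lo,hi,box); P,r=rect(c,p,z)
    print(n,c,ce.round(1),a,'mean',P.mean(0).round(4),'rect',np.round(r[0],1),np.round(r[1],1),round(r[2],1)); return ce
show('board','top',T,(10,50,130),(25,150,255),(262,170,334,242),.008)
show('mat','top',T,(40,100,60),(80,255,255),(150,180,240,275),.004)
show('handle','top',T,(0,0,0),(180,255,62),(405,195,435,250),.046)
show('ring','top',T,(0,0,90),(180,120,255),(415,162,450,199),.042)
a=show('collar','top',T,(0,180,120),(5,255,255),(262,115,290,142),.15)
show('foot','top',T,(0,0,0),(180,130,90),(268,130,294,158),.012)
b=show('collar','side',S,(0,180,90),(5,255,255),(336,150,360,180),.15)
o1,d1=ray('top',*a);o2,d2=ray('side',*b)
s=np.linalg.lstsq(np.c_[d1,-d2],o2-o1,rcond=None)[0];p,q=o1+s[0]*d1,o2+s[1]*d2;print('collar',p.round(4),q.round(4))
print(bot.read_clock(), bot.read_tool_rot())
E
```

```text
board top [299.  208.6] 1362 mean [0.5697 0.0181] rect [577.9  21.8] [139.4 140.1] 8.8
mat top [194.9 229.5] 4725 mean [0.5235 0.2747] rect [524.5 274.9] [169.3 169.7] 6.4
handle top [420.1 223.2] 354 mean [ 0.5245 -0.2672] rect [ 524.6 -267.4] [ 18.8 108.8] 71.3
ring top [432.4 181.1] 594 mean [ 0.6245 -0.3026] rect [ 624.9 -302.8] [64.4 63. ] 88.7
collar top [274.9 130.8] 76 mean [0.7239 0.0612] rect [725.6  62.1] [24.  23.5] 43.2
foot top [280.2 144.7] 355 mean [0.7308 0.0629] rect [731.4  63.5] [50.2 54.2] 89.5
collar side [347.4 165.6] 44 mean [0.7029 0.0288] rect [703.8  28.9] [36.4 24.1] 59.8
collar [0.732  0.064  0.1242] [0.7307 0.0647 0.1239]
1.4 [ 4.70143092e-06  2.11295255e-01  9.77422281e-01 -1.43148044e-06]
```

Measurements agree with the given sizes: the bar is 85 mm, the cover 98, the board 140, the mat 169 and the handle 109. The gauge is 158 mm from the board, and the collar stands at z≈0.124. Next I'll move the cover.

```bash
cat >> h.py <<'E'
def down(deg):
    a=np.radians((deg+90)/2); return [0,np.cos(a),np.sin(a),0]   # tool down, closing axis at deg
def pick(pos,deg):
    best=[(abs(q[5]),d,q) for d in (deg,deg-180) if (q:=bot.solve_ik(pos,down(d))) is not None]
    return min(best,key=lambda b:b[0])
E
python3 - <<'E'
from h import *
x,y=.579,.0227
_,d,q=pick([x,y,.15],104.4); print(d,np.round(q,2))
bot.set_gripper(.6,grasp_force=50)
bot.goto_joints(q); print(bot.read_position())
bot.move_linear([x,y,.059],.12)
bot.set_gripper(0.0,grasp_force=50); print(bot.read_gripper_width(),bot.read_finger_force(),bot.read_ft_force())
bot.move_linear([x,y,.14],.1); print(bot.read_gripper_width(),bot.read_finger_force(),bot.read_ft_force(),bot.read_clock())
save('side','s1');save('top','t1')
E
python3 -c "
import cv2
a=cv2.imread('pics/side'+'0.png')
a=cv2.imread('pics/s1.png')[100:300,200:420];cv2.imwrite('pics/s1c.png',cv2.resize(a,None,fx=2.5,fy=2.5,interpolation=2))"
```

```text
104.4 [-0.09  0.44 -0.23  0.89  0.   -0.34]
[0.57897038 0.02347158 0.15013845]
0.12312937172115931 51.79842531681061 [-0.82192914  1.59391907  2.65515166]
0.12937801509066607 51.20650112628937 [-0.1296787  -0.52660696 -2.12607645] 6.2833
```

View pics/s1c.png

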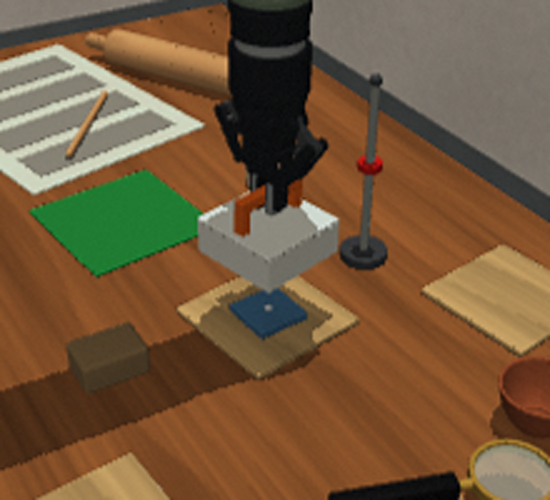

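The side crop shows the cover held level. The blue tile is uncovered with its white dot at crop (268,308), which is side pixel (307,223). Next I'll place the cover on the mat.

Run:
```python
from h import *
print('tile dot side',onz('side',307.2,223.2,.018).round(4))
x,y=.5245,.2748
bot.move_linear([x,y,.14],.15)
bot.move_linear([x,y,.062],.1)
hit=bot.move_linear([x,y,.052],.02,until_force=2.5)
print(hit,bot.read_position(),bot.read_ft_force())
bot.set_gripper(.4); 
print(bot.read_finger_force())
bot.move_linear([x,y,.15],.15)
T=save('top','t2')
p,ce,a=blob(T,(95,80,30),(125,255,255),(262,170,334,242)); P,r=rect('top',p,.018); print('tile',ce,a,P.mean(0).round(4),r)
bot.move_pose([x,y-.12,.2],bot.read_tool_rot())
T=save('top','t3');S=save('side','s3'); print(bot.read_clock())
p,ce,a=blob(T,(90,0,150),(150,60,255),(150,170,250,275)); P,r=rect('top',p,.044); print('cover',ce,a,P.mean(0).round(4),r)
p,ce,a=blob(T,(95,80,30),(125,255,255),(262,170,334,242)); P,r=rect('top',p,.018); print('tile',ce,a,P.mean(0).round(4),r)
p,b,a=blob(S,(0,180,90),(5,255,255),(336,150,360,180))
for z in(.118,.121,.124,.127,.130): print(z,proj('side',[.731,.0637,z]).round(1),b)
cv2.imwrite('pics/s3c.png',cv2.cvtColor(cv2.resize(S[90:290,180:420],None,fx=2.5,fy=2.5,interpolation=2),cv2.COLOR_RGB2BGR))
```

```text
tile dot side [0.5748 0.0175 0.018 ]
True [0.52487083 0.27535572 0.05533822] [-0.89597101  0.20181181  4.64472404]
0.0
tile [298.8912656 205.3083779] 561 [0.5761 0.0176] ((576.4207763671875, 17.701297760009766), (58.662845611572266, 57.8778076171875), 4.627188205718994)
11.4667
cover [202.50200803 239.51807229] 249 [0.4957 0.2445] ((498.5272216796875, 253.6180419921875), (36.040016174316406, 74.85282897949219), 14.50097942352295)
tile [298.8912656 205.3083779] 561 [0.5761 0.0176] ((576.4207763671875, 17.701297760009766), (58.662845611572266, 57.8778076171875), 4.627188205718994)
0.118 [347.6 167.6] [347.44680851 165.76595745]
0.121 [347.7 166.6] [347.44680851 165.76595745]
0.124 [347.7 165.7] [347.44680851 165.76595745]
0.127 [347.8 164.7] [347.44680851 165.76595745]
0.13 [347.9 163.8] [347.44680851 165.76595745]
```

View pics/s3c.png

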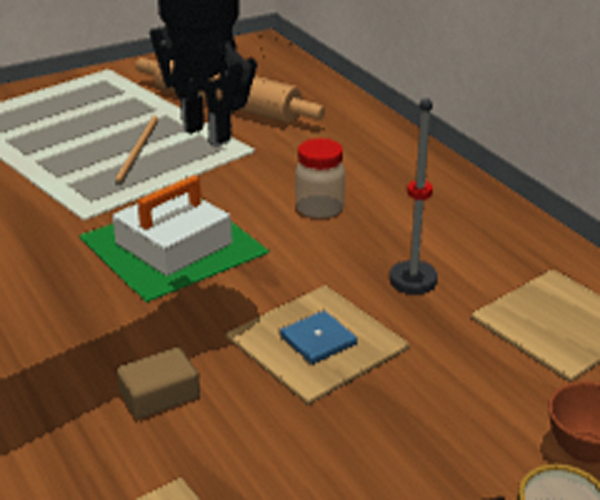

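The cover stands upright on the mat, and the tile is at (0.576, 0.018). The collar checks out at z≈0.124. Next is the lens.

Run:
```python
from h import *
x,y=.5245,-.2672
_,d,q=pick([x,y,.13],71); print(d,np.round(q,2))
bot.move_linear([.5245,.0,.2],.25)
bot.set_gripper(.6,grasp_force=80)
bot.goto_joints(q)
bot.move_linear([x,y,.018],.1)
bot.set_gripper(0.0,grasp_force=80); print(bot.read_gripper_width(),bot.read_finger_force(),bot.read_ft_force())
bot.move_linear([x,y,.105],.08); bot.wait(.3)
print(bot.read_position(),bot.read_gripper_width(),bot.read_finger_force(),bot.read_ft_force(),bot.read_clock())
T=save('top','t4');S=save('side','s4')
p,ce,a=blob(T,(15,120,90),(35,255,255),(405,140,460,205)); P,r=rect('top',p,.124); print('ring',ce,a,P.mean(0).round(4),r,proj('side',[P.mean(0)[0],P.mean(0)[1],.124]))
cv2.imwrite('pics/s4c.png',cv2.cvtColor(cv2.resize(S[170:330,300:500],None,fx=3,fy=3,interpolation=2),cv2.COLOR_RGB2BGR))
cv2.imwrite('pics/t4c.png',cv2.cvtColor(cv2.resize(T[120:270,380:480],None,fx=3,fy=3,interpolation=2),cv2.COLOR_RGB2BGR))
```

```text
71 [-0.6   0.48 -0.23  0.86  0.   -0.26]
0.19492808509957363 78.46939086914062 [-1.50732228  0.73644762  6.43902336]
[ 0.52436097 -0.26707844  0.10467969] 0.19392765985906898 77.98965096473694 [-0.60842056  0.0779945  -1.76519494] 16.8167
ring [435.5186722  173.49792531] 241 [ 0.6262 -0.29  ] ((626.6478271484375, -293.13720703125), (60.57528305053711, 87.22259521484375), 52.83042526245117) [408.31251467 255.57687971]
```

View pics/s4c.png

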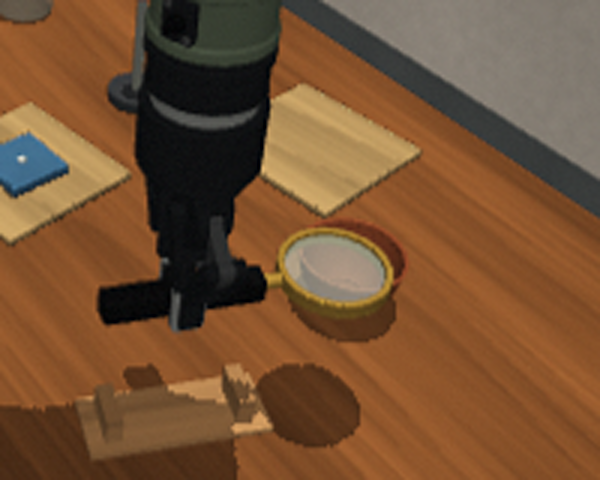

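View pics/t4c.png

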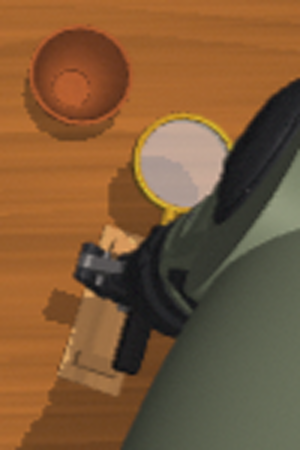

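The side crop shows the lens gripped at mid-handle and about level, clear of the rest, with its ring centre at crop (336,271). Next I'll carry it over the tile.

```bash
cat > chk.py <<'E'
from h import *
def ringc(c,im,box):
    l,t,r,b=box; hsv=cv2.cvtColor(np.ascontiguousarray(im[t:b,l:r]),cv2.COLOR_RGB2HSV)
    m=cv2.inRange(hsv,np.array((21,130,70)),np.array((35,255,255)))
    n,lab,st,_=cv2.connectedComponentsWithStats(m,connectivity=8); i=1+np.argmax(st[1:,4])
    pts=np.argwhere(lab==i)[:,::-1]+[l,t]
    e=cv2.fitEllipse(cv2.convexHull(pts.astype(np.float32))); return e
E
python3 - <<'E'
from chk import *
print('pred at lift',proj('side',[.6236,-.3013,.1237]).round(1))
bot.move_linear([.4768,.0519,.106],.12); bot.wait(.5)
print(bot.read_position(),bot.read_finger_force(),bot.read_clock())
T=save('top','t5');S=save('side','s5')
for c,im in(('top',T),('side',S)):
    g=proj(c,[.5761,.0177,.125]); u,v=np.round(g).astype(int); print(c,'goal px',g.round(1),'ring',ringc(c,im,(u-40,v-40,u+40,v+40)))
    cv2.imwrite(f'pics/{c}5c.png',cv2.cvtColor(cv2.resize(im[v-60:v+60,u-75:u+75],None,fx=4,fy=4,interpolation=2),cv2.COLOR_RGB2BGR))
E
```

```text
pred at lift [411.2 259.5]
[0.47680099 0.05189082 0.10601774] 77.99649953842163 20.2583
top goal px [296.2 198.7] ring ((296.7350158691406, 198.41500854492188), (32.91981887817383, 33.39228057861328), 96.05509185791016)Traceback (most recent call last):
  File "<stdin>", line 7, in <module>
  File "chk.py", line 7, in ringc
    e=cv2.fitEllipse(cv2.convexHull(pts.astype(np.float32))); return e
cv2.error: OpenCV(4.12.0) /io/opencv/modules/imgproc/src/shapedescr.cpp:361: error: (-201:Incorrect size of input array) There should be at least 5 points to fit the ellipse in function 'fitEllipseNoDirect'
```

View pics/top5c.png

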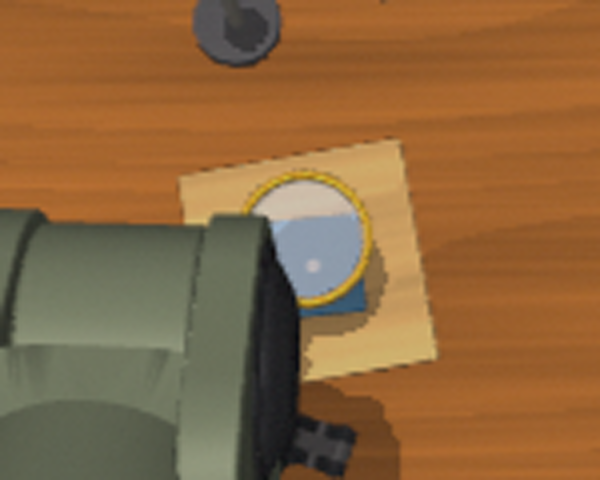

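The top view puts the ring centre at pixel (296.7,198.4) against a goal of (296.2,198.7), so it is within about 1 mm. I'll check height in the side view.

Run:
```python
from h import *
for z in(.117,.125,.133): print(z,proj('side',[.5761,.0177,z]).round(1))
S=cv2.imread('pics/s5.png');u,v=np.round(proj('side',[.5761,.0177,.125])).astype(int);print(u,v)
cv2.imwrite('pics/side5c.png',cv2.resize(S[v-50:v+50,u-60:u+60],None,fx=6,fy=6,interpolation=2))
```

```text
0.117 [307.8 191.8]
0.125 [307.8 189.1]
0.133 [307.9 186.4]
308 189
```

View pics/side5c.png

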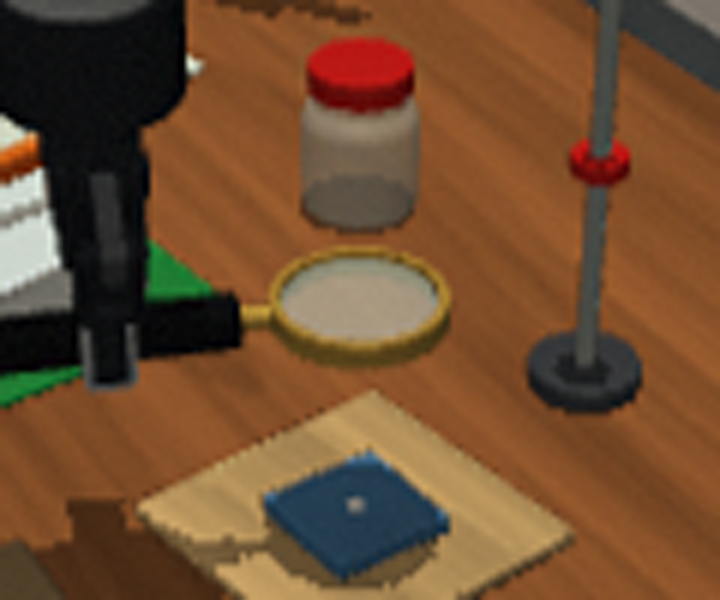

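The ring outline spans rows 247–363 in the crop, so its centre is at side pixel (308,189.8). That is z≈0.123, 1 mm from the collar's 0.124. The lens is level and touches nothing, so I'm handing in.

```bash
python3 -c "
from cell import bot
print(bot.read_finger_force(),bot.close_job())"
```

```text
the job is handed in; nothing more can be done
77.99694299697876 None
```

I handed the job in, but no verdict came back: the cover stands upright on the mat, and the lens is held level over the tile, measured within about 1 mm of its centre and of the collar's height.

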